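# Fasten the draw latch of the blue tool case

### The job

Fasten the blue case so that it can be carried away: swing its wire loop over onto the far side of the keeper on the lid, then press the latch lever down towards you until it snaps fully shut and clamps the lid. Leave the orange case's latch as it stands, that case is still being packed.

Things in the scene. Friction and masses are not known exactly. Their poses are not given: they have to be found in the camera images.
- blue_case: Blue upright tool case, fixed to the worktop, a draw latch on top across its seam. 126 x 110 x 100 mm (x, y, z). Origin on the worktop, on the seam, mid-width. Its x axis is level and points away from the robot (within 30 degrees), from the fixed half (x -66 to 0 mm) to the lid half (0 to 60 mm). All latch parts lie about y = 0; lever pin at x -12, z 113 mm.
- blue_case_lever (a joint): Latch lever on that pin, aluminium with a red end, 45 mm long, 18 mm wide (red end 24), 5 thick. 0 = shut, lying towards case -x and 10 degrees below level; grows (rad) as it is lifted, 1.75 = straight up. Starts at about 2.0 to 2.2, leaning to +x, light friction. With the loop hooked it springs back from above 0.4 and snaps shut below 0.15; pressing its end takes up to 6 N.
- blue_case_tab (a point): Middle of the lever's red end, 40 mm from the lever's pin; about 152 mm above the worktop at the start, 106 mm when shut.
- blue_case_bar (a point): Middle of the end bar of the loop, a U of 5 mm steel wire, 34 mm wide, 62 long, free on a pin through the lever 16 mm from the lever's pin. Starts upright, leaning 13 to 30 degrees back to case -x on a stop, bar 180 to 190 mm above the worktop, above the lever's end. Pushed past upright it falls to +x by its weight; if the lever is raised (over 1.9) the bar lands beyond the keeper.
- blue_case_keeper (a point): Seat of the loop's bar when hooked, 8 mm above the lid, 2.5 mm beyond the rear face of the keeper: a steel hook on the lid, 24 mm wide, 16 mm high, its lip turned to case +x, away from the lever. Moves with the lid; 34 mm beyond the seam when the lid is closed.
- blue_case_lid (a joint): Lid half, hinged along its foot. 0 = closed; starts sprung ajar by its gasket at about 0.055 rad (a 5 mm gap at the top) and springs back unless the latch holds it; about 0.01 when clamped.
- orange_case_lever (a joint): Lever of an identical latch on an orange case beside the blue one; same values. Starts raised at 2.0 to 2.2, to be left so.
- orange_case_bar (a point): Middle of the end bar of the orange case's loop, standing 180 to 190 mm above the worktop, to be left standing. The orange case's bulk is about 40 mm on the robot's side and 85 mm on the far side of it, 55 mm to either side.

How it is judged (in metres and radians):
On the way:
1. the blue case's loop lies with its bar behind the keeper, below the keeper's lip (x of blue_case_bar in the frame of blue_case_keeper above -0.003 m and z of blue_case_bar in the frame of blue_case_keeper below 0.006 m), for 0.2 s.
At the end, for the whole second after the job is handed in: The blue case's lever is fully shut (under 0.12 rad), its loop bar within 10 mm of its seat behind the keeper, and the lid is clamped (under 0.02 rad ajar, about 2 mm); the orange case's lever is still raised (above 1.7 rad) and its loop still standing (bar more than 165 mm above the worktop) (value of joint blue_case_lever below 0.12 rad and value of joint blue_case_lid between -0.02 and 0.02 rad and distance between blue_case_bar and blue_case_keeper below 0.01 m and value of joint orange_case_lever above 1.7 rad and height (world z) of orange_case_bar above 0.165 m); the robot touches nothing.
It fails at once if the orange case's latch is worked (value of joint orange_case_lever below 1.7 rad or height (world z) of orange_case_bar below 0.165 m).
It also fails if it takes over 32 s, if anything falls off the work surface, if the arm or the gripper's body presses on something with over 40 N, if the wrist force passes 120 N, or if a joint passes its speed limit or range.

### The arm

A 7-joint arm with a two-finger parallel gripper is mounted at the origin on a cart in front of the work surface, level with it; the furniture and walls round the work are solid. World frame = base frame: x ahead of the robot, y to its left, z up, the work surface at z = 0. Lengths are in mm, angles in degrees, forces in N, time in s.
With the tool pointing down it reaches from about 400 to 850 mm from the base axis. Payload 6.9 kg.
Tool frame: the origin (TCP) lies at the very end of the fingers, on their centre line; the grasp point (between the pads) lies 19 mm behind it; z points along the fingers, y is the line along which they close (so a half turn about z gives the same grasp; the last joint's range is limited). The gripper opens to 85 mm and grips with 20 to 120 N. Pads are 22 mm wide; open, the fingers measure 114 mm over their backs; the gripper's body (76 mm by 85 mm) begins 54 mm behind the grasp point. The pads swing forward as they close: fully open they stand 13 mm farther back than shut.
Start: joints at [71.82, 29.078, -13.613, 85.955, 7.202, 65.827, -8.869], TCP at [256.418, -569.966, 231.275] pointing down, gripper open.
Joint ranges: [-176.47, 176.47], [-13.61, 117.27], [-81.72, 77.17], [0.22, 143.17], [-87.28, 267.28], [10, 112.55], [-165.47, 165.47]. Speed limits (degrees/s): [136.94, 136.94, 180, 180, 180, 180, 180].

### API

Orientations are given as [roll, pitch, yaw] about the fixed x, y, z axes, in that order (R = Rz(yaw) Ry(pitch) Rx(roll)).
In Python, from workcell import ctrl, cams, workorder gives the robot as it stands. The module is installed in compiled form; this text tells all that it offers.
- The arm moves only by the shell command python3 -m handwheel 'ROWS' [FORCE]. ROWS is JSON, a list of rows, each a list of 7 numbers: the shift along the tool's x, y, z in mm, then the turn, a rotation vector about the tool's x, y, z in degrees, then the closure, from -1 (fully open) to 1 (shut). A call has 1 to 8 rows; each row shifts and turns the commanded pose from where the row before left it, along the tool's axes as they then stand; what a row does not reach is not made up. A row lasts 1/10 s, in which the tool goes at most 50 mm and 8.59 degrees, less where a joint would pass 70% of its speed; a pose out of reach is approached as far as the arm can. A call is refused whole if a number of a shift passes 50 or a number of a turn 8.59, either way. A call with a gripper value outside its range is refused whole. The fingers move at their own pace and stop on an object; FORCE is the grip in N (left out, the last holds). Time passes only in rows, so rows that do not move let the fingers close. It gives the time, the measured TCP pose, the force, the opening and the grip force at its end, in the units of the state.
- ctrl.read_state(): the state, without advancing time (a new reading comes with each control period).
- cams.get_image(name): name is "scene" or "top" or "wrist"; returns (picture, depth): 420x560x3 uint8, red, green, blue; 420x560 float32, mm along the optical axis (not along the pixel's ray), 0 where there is no reading.
- cams.camera_model(name): a dict with "camera_matrix" (3x3 intrinsics, pixels), "R" (3x3) and "t" (3): a world point X has camera coordinates R X + t. Camera axes: x right, y down, z forward; pixel columns grow to the right and rows downward; lengths in mm; the calibration is good to about 2 mm. A picture is of the moment at which its call begins: read the wrist's pose just before it. camera_model takes no time and is no camera call; for the wrist camera it gives the pose at the moment of the call.
- workorder.job_done(): hands the job in; it is judged then, once.
The state is a dict: "time_s": time; "joint_pos": joint angles; "joint_velocities": joint speeds; "tau": joint torques, N m; "eef_pos": TCP position; "tool_rot": TCP orientation; "wrist_force": force on the tool from outside, world axes, zero at the start; "moment": the same for the moment, N m; "opening": finger opening in mm; "finger_force": force on a finger pad.
Only numpy, scipy, OpenCV 4.12 (cv2) and the standard library are available. Lean on these libraries where they do the work, as an engineer would, in place of code of your own. Each camera call takes 0.05 s, during which the arm holds its last target. There are 200 camera calls.

## Working session

There is one attempt and no reset: what is moved stays moved. The work goes in short steps, Python scripts to look and compute and a shell command to move; the robot and the scene stay as the last step left them, time stands still between calls to the robot, and variables do not carry over. Pictures are saved under pics/ and viewed, at most 10 in all, crops included, and the job is handed in when it is done.

```bash
mkdir -p pics; cat > h.py <<'E'
from workcell import ctrl,cams,workorder
import numpy as np,cv2
def grab(n):
    m=cams.camera_model(n); im,d=cams.get_image(n); return m,im,d
def pts(m,d):
    K=np.array(m["camera_matrix"]);R=np.array(m["R"]);t=np.array(m["t"])
    v,u=np.indices(d.shape)
    c=np.stack([(u-K[0,2])/K[0,0]*d,(v-K[1,2])/K[1,1]*d,d],-1)
    return (c-t)@R
def save(n,f):
    m,im,d=grab(n); cv2.imwrite('pics/'+f+'.png',im[:,:,::-1]); np.savez('pics/'+f,im=im,P=pts(m,d),d=d); return m,im,d
E
python3 - <<'E'
from h import *
a=[save(n,n+'0') for n in("scene","top")]
for m,_,_ in a: print(np.round(-np.array(m["R"]).T@m["t"]),np.round(m["R"],2).tolist(),m["camera_matrix"][0][0])
cv2.imwrite('pics/both.png',cv2.resize(np.vstack([x[1][:,:,::-1] for x in a]),None,fx=.71,fy=.71))
s=ctrl.read_state();print(s)
E
```

```text
[ 85. 440. 849.] [[-0.64, -0.77, 0.01], [-0.59, 0.49, -0.64], [0.48, -0.41, -0.77]] 543.3877443033458
[374.  16. 947.] [[-0.01, -1.0, -0.02], [-0.98, 0.01, -0.2], [0.2, 0.02, -0.98]] 389.31821044876574
{'time_s': 0.1, 'joint_pos': array([ 71.82114601,  29.12007015, -13.60826688,  86.00250321,
         7.20221012,  65.82801542,  -8.86830265]), 'joint_velocities': array([-0.01575013, -0.07746291,  0.02625087, -0.30320916, -0.02413786,
        0.07465339, -0.03480167]), 'tau': array([-5.81258006e-03, -6.21833825e+01, -2.19500408e+00, -2.50203627e+01,
        1.25031680e-02,  7.76038767e-03, -6.57245369e-05]), 'eef_pos': array([ 256.17107216, -569.59273096,  230.52577702]), 'tool_rot': array([-1.79908144e+02,  2.58516774e-03,  2.42242071e+01]), 'wrist_force': array([-0.28019864,  0.5229444 , -0.07119591]), 'moment': array([-0.00862663, -0.01096884, -0.03768688]), 'finger_force': 0.0, 'opening': 85.42150753517195}
```

View pics/both.png

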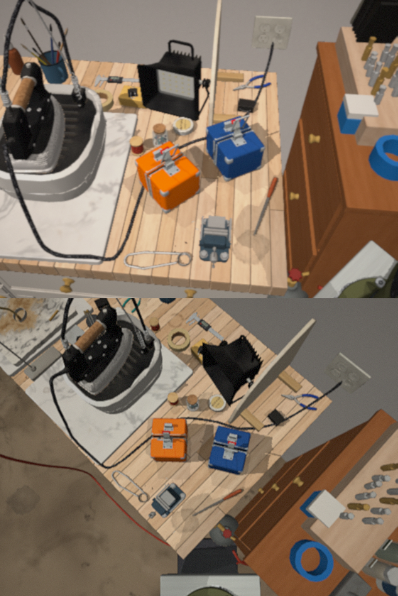

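The pictures show the orange case (scene ~(168,175) in the half-size view) to the left of the blue one (~(235,147)). A board stands behind and to the right of the blue case.

```bash
python3 - <<'E'
from h import *
L=[]
for n in("scene0","top0"):
    z=np.load('pics/'+n+'.npz');im=z['im'];P=z['P']
    hsv=cv2.cvtColor(im,cv2.COLOR_RGB2HSV)
    for c,lo,hi in(("blue",100,125),("orange",5,20)):
        m=(hsv[...,0]>lo)&(hsv[...,0]<hi)&(hsv[...,1]>150)&(P[...,2]>85)&(P[...,2]<108)&(P[...,0]>350)&(P[...,0]<800)&(abs(P[...,1])<300)
        k,lab,st,ce=cv2.connectedComponentsWithStats(cv2.morphologyEx(m.astype(np.uint8),cv2.MORPH_CLOSE,np.ones((9,9))))
        i=1+np.argmax(st[1:,4]); m&=lab==i
        q=P[m]; zt=np.median(q[:,2]); q=q[q[:,2]>94]
        r=cv2.minAreaRect(q[:,:2].astype(np.float32)); print(n,c,len(q),zt,r)
        if c=="blue":
            x,y,w,h=st[i,:4]; 
            cr=im[max(0,y-45):y+h+25,x-25:x+w+25,::-1]; L.append(cv2.resize(cr,(398,400)))
            ctr=np.array(r[0])
            # everything tall near blue
        cc=P[(abs(P[...,0]-r[0][0])<75)&(abs(P[...,1]-r[0][1])<60)&(P[...,2]>112)]
        print('  latch pts',len(cc),np.percentile(cc,[2,50,98],axis=0).round().tolist())
        red=((hsv[...,0]<6)|(hsv[...,0]>172))&(hsv[...,1]>130)&(abs(P[...,0]-r[0][0])<80)&(abs(P[...,1]-r[0][1])<70)&(P[...,2]>120)
        print('  red',red.sum(),np.median(P[red],axis=0).round(1))
    if n=="top0":
        g=P[(P[...,2]>120)&(P[...,0]>450)&(P[...,0]<800)&(P[...,1]<120)&(P[...,1]>-330)]
        H,a,b=np.histogram2d(g[:,0],g[:,1],bins=[np.arange(450,801,50),np.arange(-330,121,50)]);print(H.astype(int))
cv2.imwrite('pics/crop1.png',np.hstack(L))
E
```

```text
scene0 blue 1651 100.23148007605032 ((543.2155151367188, -65.62065124511719), (105.07366943359375, 127.19107055664062), 75.7313232421875)
  latch pts 452 [[517.0, -85.0, 113.0], [537.0, -69.0, 137.0], [585.0, -47.0, 192.0]]
  red 16 [552.5 -62.2 153. ]
scene0 orange 2462 99.59265198933106 ((581.525146484375, 125.53495025634766), (108.37540435791016, 130.80389404296875), 87.54901885986328)
  latch pts 486 [[552.0, 108.0, 113.0], [573.0, 126.0, 137.0], [622.0, 144.0, 191.0]]
  red 27 [585.3 130.3 155.2]
top0 blue 1633 97.20639620447048 ((544.8670654296875, -65.92628479003906), (105.64263153076172, 126.83948516845703), 76.00259399414062)
  latch pts 228 [[519.0, -85.0, 112.0], [542.0, -67.0, 145.0], [585.0, -46.0, 189.0]]
  red 22 [552.1 -67.7 152.6]
top0 orange 1709 97.11084372611683 ((581.73291015625, 126.47010803222656), (107.69901275634766, 128.1471405029297), 87.9299087524414)
  latch pts 235 [[553.0, 109.0, 112.0], [578.0, 127.0, 146.0], [623.0, 144.0, 188.0]]
  red 23 [587.4 125.4 152.5]
[[ 11   0   0   0   0   0   0   0   0]
 [  0   0   0   0   6 144   0   0   0]
 [  0   0   0   0   0  27   0   0  49]
 [  0   0   0   0   0   0   0   0   0]
 [  0   0   0   3 207   0   0   0   0]
 [  0   0   6 420 134 119   0   0   0]
 [  0   9 484 195 421 339   5   0   0]]
```

View pics/crop1.png

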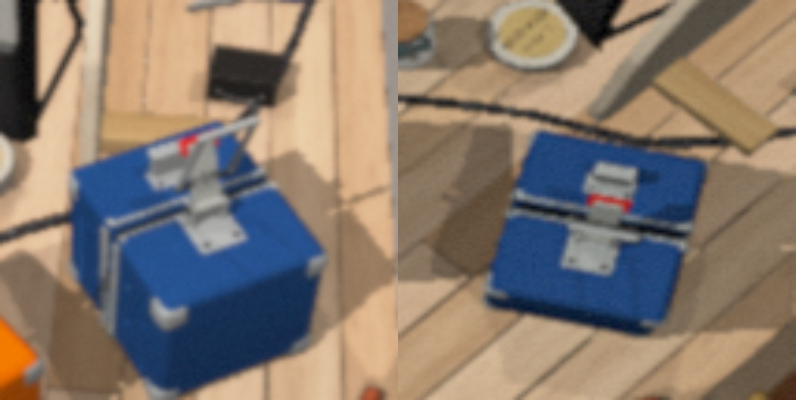

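The crops show the blue latch: keeper plate on the lid (top crop ~(612,180)), red tab at (610,203), and the U loop standing towards the robot. Case yaw comes out at about -14° with the seam near (544,-66). Next I check the path and refine the latch points in the case frame.

```bash
python3 - <<'E'
from h import *
a=np.radians(-14);ex=np.array([np.cos(a),np.sin(a)]);ey=np.array([-ex[1],ex[0]]);o=np.array([544,-66])
S=np.array([256,-570]);T=np.array([480,-50])
for n in("scene0","top0"):
    P=np.load('pics/'+n+'.npz')['P']; q=P.reshape(-1,3);q=q[q[:,2]<900]
    d=(T-S)/np.linalg.norm(T-S); s=(q[:,:2]-S)@d; w=(q[:,:2]-S)@np.array([-d[1],d[0]])
    for k in range(-100,650,75):
        m=(s>k)&(s<k+75)&(abs(w)<110); print(n,k,m.sum(),q[m,2].max().round() if m.any() else None)
    r=q[:,:2]-o; X=r@ex;Y=r@ey
    for lo,hi in((101,110),(110,118),(118,140),(145,158),(165,200)):
        m=(q[:,2]>lo)&(q[:,2]<hi)&(abs(X)<75)&(abs(Y)<30)
        print(n,lo,m.sum(),'X',np.percentile(X[m],[5,50,95]).round(1),'Y',np.percentile(Y[m],[5,50,95]).round(1),'z',np.percentile(q[m,2],[50,95]).round(1))
E
```

```text
scene0 -100 0 None
scene0 -25 0 None
scene0 50 8 203.0
scene0 125 1249 285.0
scene0 200 4295 285.0
scene0 275 9922 211.0
scene0 350 2648 135.0
scene0 425 1666 16.0
scene0 500 4224 193.0
scene0 575 5644 192.0
scene0 101 585 X [-57.2 -24.7  34.5] Y [-25.7   2.   26.7] z [102.2 105.8]
scene0 110 114 X [-14.1  33.6  43.5] Y [-13.7  -1.2   8.3] z [115.5 117.5]
scene0 118 147 X [-10.3  -5.1  -1. ] Y [-19.3  -3.2  13.5] z [129.9 138.9]
scene0 145 71 X [-13.2   3.    9.2] Y [-19.5  -2.6  14.6] z [151.1 157. ]
scene0 165 91 X [-25.  -21.9 -16. ] Y [-20.4  -1.9  15.4] z [188.8 192.1]
top0 -100 0 None
top0 -25 12 132.0
top0 50 1682 250.0
top0 125 4977 271.0
top0 200 5748 282.0
top0 275 7204 208.0
top0 350 1921 132.0
top0 425 1636 12.0
top0 500 3009 191.0
top0 575 3044 190.0
top0 101 56 X [-52.3 -19.7  34.9] Y [-23.1   0.4  22.3] z [101.8 106.9]
top0 110 77 X [-13.2  36.4  43.2] Y [-12.1  -1.1   9.7] z [113.  116.1]
top0 118 50 X [-5.3 -3.3 -0.8] Y [-15.6  -0.5  12.9] z [130.6 137.5]
top0 145 60 X [-8.   5.9 10.4] Y [-12.1  -1.1  10.6] z [150.9 153.9]
top0 165 51 X [-24.1 -22.1 -17.7] Y [-16.9  -0.2  16.8] z [187.2 189.2]
```

```bash
python3 -m handwheel '[[0,0,-45,0,0,0,1],[0,0,-45,0,0,0,1],[0,0,-45,0,0,0,1],[0,0,0,0,0,7.64,1],[0,0,0,0,0,7.64,1],[0,0,0,0,0,7.64,1],[0,0,0,0,0,7.64,1],[0,0,0,0,0,7.64,1]]' 40
```

```text
time_s: 0.9
eef_pos: [256.3, -569.8, 365.7]
tool_rot: [-179.9, 0.0, -14.3]
wrist_force: [0.2, -0.5, 0.5]
opening: 0.0
finger_force: 0.0
```

```bash
python3 -m handwheel '[[9,-46,0,0,0,0,1],[9,-46,0,0,0,0,1],[9,-46,0,0,0,0,1],[9,-46,0,0,0,0,1],[9,-46,0,0,0,0,1],[9,-46,0,0,0,0,1],[9,-46,0,0,0,0,1],[9,-46,0,0,0,0,1]]'; python3 -m handwheel '[[8,-46,0,0,0,0,1],[8,-46,0,0,0,0,1],[8,-46,0,0,0,0,1],[8,-46,0,0,0,0,1],[0,0,0,0,0,0,1]]'
```

```text
time_s: 1.7
eef_pos: [415.4, -228.3, 366.2]
tool_rot: [180.0, 0.0, -14.0]
wrist_force: [0.1, -0.2, 1.0]
opening: 0.0
finger_force: 0.0
time_s: 2.2
eef_pos: [492.1, -52.1, 366.0]
tool_rot: [-179.8, 0.0, -13.4]
wrist_force: [0.8, -0.2, -0.1]
opening: -0.1
finger_force: 0.0
```

```bash
python3 -m handwheel '[[0,0,40,0,0,0,1],[0,0,40,0,0,0,1],[0,0,40,0,0,0,1],[0,0,40,0,0,0,1],[0,0,34,0,0,0,1],[0,0,0,0,0,0,1]]'; python3 -m handwheel '[[8,0,0,0,0,0,1],[8,0,0,0,0,0,1],[7,0,0,0,0,0,1],[6,0,0,0,0,0,1],[6,0,0,0,0,0,1],[6,0,0,0,0,0,1],[6,0,0,0,0,0,1],[4,0,0,0,0,0,1]]'
```

```text
time_s: 2.8
eef_pos: [487.5, -59.9, 168.5]
tool_rot: [179.9, 0.5, -14.0]
wrist_force: [-0.0, -0.5, 0.1]
opening: -0.1
finger_force: 0.0
time_s: 3.6
eef_pos: [540.7, -71.9, 172.3]
tool_rot: [-180.0, -0.0, -14.0]
wrist_force: [-0.0, -0.2, -1.3]
opening: 0.2
finger_force: 0.0
```

```bash
python3 - <<'E'
from h import *
m,im,d=save("scene","s1"); print(ctrl.read_state()['time_s'])
K=np.array(m["camera_matrix"]);c=K@(np.array(m["R"])@[544,-66,140]+m["t"]);u,v=(c[:2]/c[2]).astype(int);print(u,v)
cv2.imwrite('pics/s1c.png',cv2.resize(im[v-80:v+80,u-100:u+100,::-1],None,fx=3.5,fy=3.5))
E
```

```text
3.65
331 177
```

View pics/s1c.png

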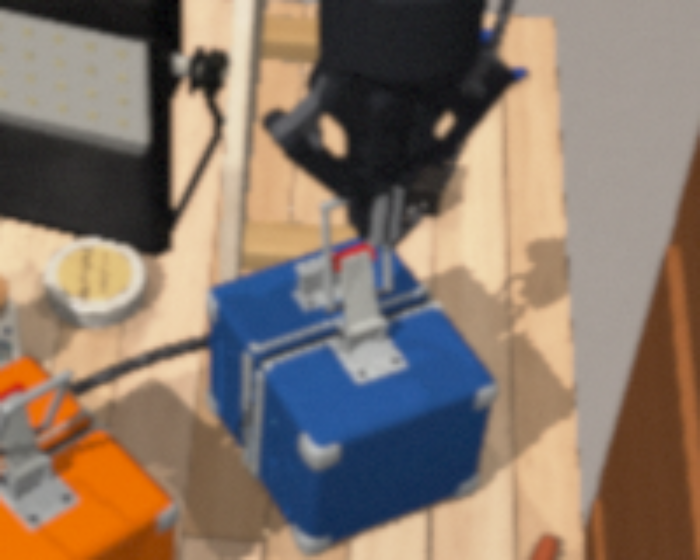

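The loop stands about upright in front of the closed fingers: its left wire runs from (325,205) to (330,300) and the fingertip is at ~(375,235). I push a little further and look again.

```bash
python3 -m handwheel '[[6,-3,0,0,0,0,1],[6,-3,0,0,0,0,1],[0,0,0,0,0,0,1],[0,0,0,0,0,0,1],[0,0,0,0,0,0,1]]'; python3 - <<'E'
from h import *
m,im,d=save("scene","s2")
u,v=331,177
cv2.imwrite('pics/s2c.png',cv2.resize(im[v-60:v+60,u-80:u+80,::-1],None,fx=4.5,fy=4.5))
E
```

```text
time_s: 4.15
eef_pos: [553.0, -68.8, 172.2]
tool_rot: [180.0, 0.0, -14.0]
wrist_force: [-0.7, -0.8, 0.2]
opening: -0.0
finger_force: 0.0
```

View pics/s2c.png

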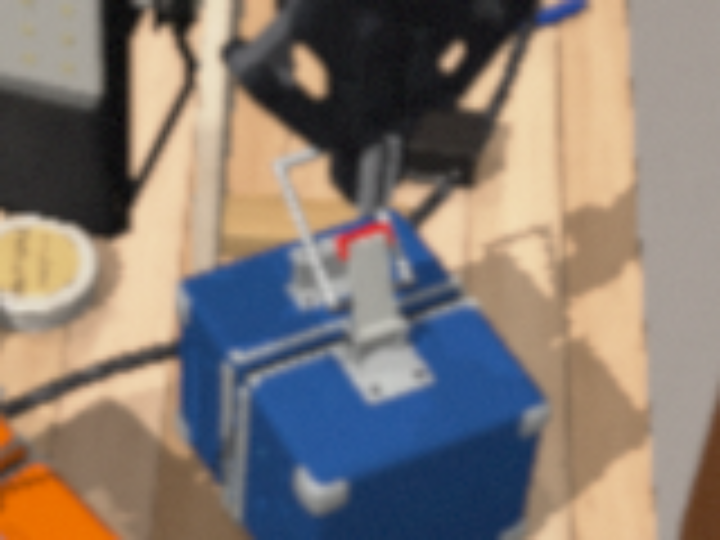

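The loop is now tilted past upright towards the keeper, with the bar at (280,160)–(320,150), still against the fingers. I push on so that it drops.

```bash
python3 -m handwheel '[[8,0,0,0,0,0,1],[8,0,0,0,0,0,1],[8,0,0,0,0,0,1],[0,0,0,0,0,0,1],[0,0,0,0,0,0,1],[0,0,0,0,0,0,1],[0,0,0,0,0,0,1]]'; python3 - <<'E'
from h import *
m,im,d=save("scene","s3")
u,v=331,177
cv2.imwrite('pics/s3c.png',cv2.resize(im[v-60:v+60,u-80:u+80,::-1],None,fx=4.5,fy=4.5))
E
```

```text
time_s: 4.9
eef_pos: [576.3, -74.5, 172.3]
tool_rot: [180.0, 0.0, -14.0]
wrist_force: [0.1, 0.2, 0.0]
opening: 0.1
finger_force: 0.0
```

View pics/s3c.png

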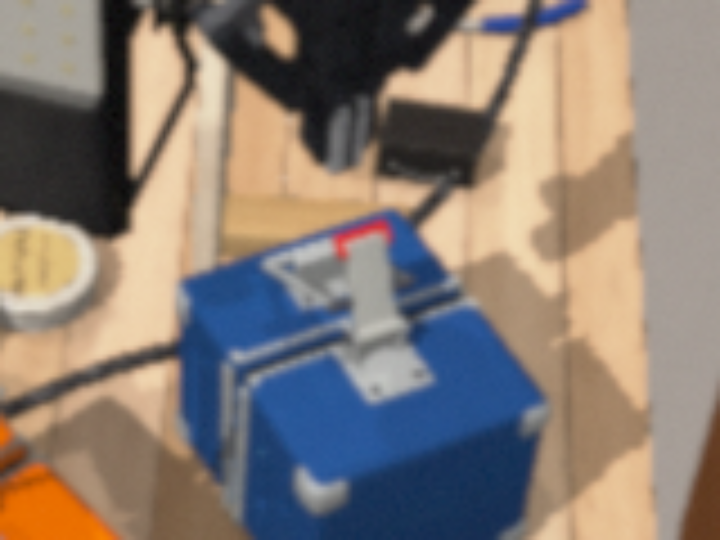

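The loop has dropped with its bar at (270,262), beyond the keeper, and the lever is still up. I lower the fingers behind the lever and sweep it over.

```bash
python3 -m handwheel '[[0,0,13,0,0,0,1],[0,0,12,0,0,0,1],[-9,0,0,0,0,0,1],[-9,0,0,0,0,0,1],[-6,0,-1,0,0,0,1],[-6,0,-2,0,0,0,1],[-5,0,0,0,0,0,1],[-5,0,0.5,0,0,0,1]]'; python3 -m handwheel '[[-5,0,1.5,0,0,0,1],[-4,0,2,0,0,0,1],[-4,0,2.5,0,0,0,1],[-4,0,3,0,0,0,1],[0,0,0,0,0,0,1]]'; python3 - <<'E'
from h import *
m,im,d=save("scene","s4")
u,v=331,177
cv2.imwrite('pics/s4c.png',cv2.resize(im[v-60:v+60,u-80:u+80,::-1],None,fx=4.5,fy=4.5))
E
```

```text
time_s: 5.75
eef_pos: [537.6, -64.8, 150.3]
tool_rot: [-180.0, -0.1, -14.0]
wrist_force: [0.4, -0.2, 0.0]
opening: -0.0
finger_force: 0.5
time_s: 6.25
eef_pos: [520.6, -60.7, 140.3]
tool_rot: [-180.0, 0.0, -14.0]
wrist_force: [1.2, 1.2, 0.1]
opening: 0.1
finger_force: 0.7
```

View pics/s4c.png

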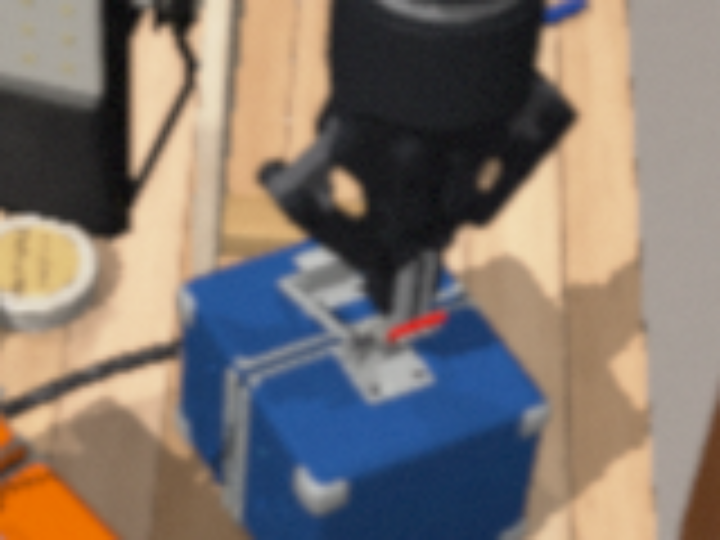

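The lever is pressed to about 45° (red end at (418,327)) and the bar sits behind the keeper at ~(285,280). I carry on down.

```bash
python3 -m handwheel '[[-3.5,0,3.5,0,0,0,1],[-3.5,0,3.5,0,0,0,1],[-4.5,0,3.5,0,0,0,1],[-4.5,0,4,0,0,0,1],[-3.5,0,3.5,0,0,0,1],[-3.5,0,3.5,0,0,0,1],[-3,0,3.5,0,0,0,1],[0,0,0,0,0,0,1]]'; python3 -m handwheel '[[-2,0,3,0,0,0,1],[-1,0,3,0,0,0,1],[0,0,2,0,0,0,1],[0,0,1,0,0,0,1],[0,0,0,0,0,0,1],[0,0,0,0,0,0,1]]'
```

```text
time_s: 7.1
eef_pos: [495.0, -54.5, 115.2]
tool_rot: [180.0, 0.1, -14.0]
wrist_force: [0.8, 0.8, -0.2]
opening: 0.4
finger_force: 0.0
time_s: 7.7
eef_pos: [493.5, -53.9, 108.5]
tool_rot: [180.0, -0.1, -14.0]
wrist_force: [-5.7, -0.3, 21.5]
opening: 0.1
finger_force: 10.8
```

Contact shows 21 N on the shut lever. I retract straight up and check.

```bash
python3 -m handwheel '[[0,0,-10,0,0,0,1],[0,0,-40,0,0,0,1],[0,0,-40,0,0,0,1],[0,0,-40,0,0,0,1],[-30,0,-20,0,0,0,1],[-30,0,0,0,0,0,1],[0,0,0,0,0,0,1],[0,0,0,0,0,0,1]]'; python3 - <<'E'
from h import *
m,im,d=save("scene","s5");P=pts(m,d)
a=np.radians(-14);ex=np.array([np.cos(a),np.sin(a)]);ey=np.array([-ex[1],ex[0]])
r=P[...,:2]-[544,-66];X=r@ex;Y=r@ey;h=cv2.cvtColor(im,cv2.COLOR_RGB2HSV)
k=((h[...,0]<6)|(h[...,0]>172))&(h[...,1]>130)&(abs(X)<75)&(abs(Y)<30)
print('red',k.sum(),np.median(X[k]),np.median(Y[k]),np.median(P[k][:,2]),ctrl.read_state()['wrist_force'])
u,v=320,170
cv2.imwrite('pics/s5c.png',cv2.resize(im[v-60:v+60,u-90:u+70,::-1],None,fx=4.5,fy=4.5))
E
```

```text
time_s: 8.5
eef_pos: [434.9, -39.5, 257.1]
tool_rot: [180.0, -0.1, -14.0]
wrist_force: [-0.1, 0.5, -0.2]
opening: 0.1
finger_force: 0.0
red 46 -51.29566362469277 -0.9567951889526346 110.31752819314295 [-0.32023553 -0.16090662 -0.18290346]
```

View pics/s5c.png

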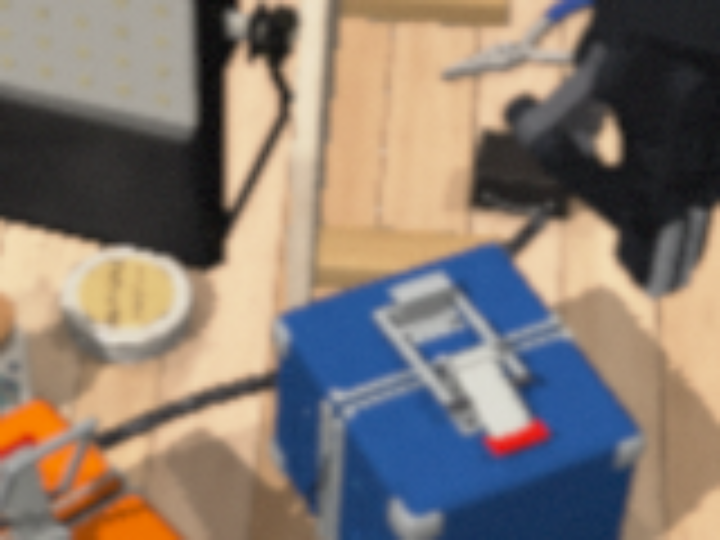

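The lever is shut (red end at (518,437), about 108–110 mm high). The loop is hooked behind the keeper at (385,315), the lid gap is closed, the orange latch is still standing and the robot is clear.

```bash
python3 -c "
from workcell import workorder
print(workorder.job_done())"
```

```text
the job is handed in; nothing more can be done
None
```

The blue case is latched: its loop is hooked behind the keeper, the lever is shut and the lid gap looks closed in the last picture; I never touched the orange case, and the job was handed in at about 8.6 s without a verdict being returned.

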